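# Snap the loudspeaker capsule into the opened case

### The arm

A 6-joint arm with a two-finger parallel gripper is mounted at the origin on the work surface. World frame = base frame: x ahead of the robot, y to its left, z up, the work surface at z = 0. Lengths are in m, angles in rad, forces in N, time in s.
With the tool pointing down it reaches from about 0.35 to 0.875 m from the base axis. Payload 4.2 kg.
Tool frame: the origin (TCP) lies on the centre line of the jaws, within the pads' length; the fingertips stand ctrl.tcp_to_tips ahead of it and the grasp point (between the pads) is the TCP (ctrl.tcp_to_tips is the distance from the TCP to the fingertips, in m); z points along the fingers, y is the direction in which the jaws open and shut (so a half turn about z gives the same grasp; the last joint's range is limited). The gripper opens to 87 mm and grips with 3 to 60 N. Pads are 19 mm wide; open, the fingers measure 117 mm over their backs; the gripper's body (75 mm by 190 mm) begins 51 mm behind the grasp point.
Start: joints at [1.399, 0.385, 0.008, 0, -1.194, -0.259], TCP at [0.261, 0.568, 0.242] pointing down, gripper open.
Joint ranges: [-3.14, 3.14], [-1.21, 2.06], [-1.07, 1.41], [-3.16, 2.05], [-2.99, -0.16], [-3.1, 3.1]. Speed limits (rad/s): [2.79, 2.79, 3.14, 3.14, 3.14, 3.14].

### API

Orientations are given as a rotation vector (axis times angle).
In Python, from plant import ctrl gives the robot as it stands.
- The arm moves only by the tool step_arm, never from a script. Its argument "motion" is one flat list of numbers, 7 for each row, row after row: the shift along the tool's x, y, z in m, then the turn, a rotation vector about the tool's x, y, z in degrees, then the opening, from 0 (shut) to 1 (fully open). A call has 1 to 12 rows; each row is the pose to reach, as a shift and turn from the pose commanded when the call began, along the tool's axes at that moment; what a row does not reach only later rows make up. A row lasts 1/12 s, in which the tool goes at most 41.7 mm and 7.16 degrees, less where a joint would pass 70% of its speed; a pose out of reach is approached as far as the arm can. A call with a gripper value outside its range is refused whole. The fingers move at their own pace and stop on an object; "squeeze" is the grip in N (left out, the last holds). Time passes only in rows, so rows that repeat a pose let the fingers close. It gives the time, the measured TCP pose, the force and the opening at its end, in the units of the state.
- ctrl.get_state(): the state, without advancing time (a new reading comes with each control period).
- ctrl.get_image(name): name is "side" or "top"; returns a dict with "img" (420x560x3 uint8, blue, green, red), "depth" (420x560 float32, m along the optical axis (not along the pixel's ray), 0 where there is no reading), "K" (3x3 intrinsics, pixels), "cam_to_world" (4x4, takes a point from camera to world coordinates). Camera axes: x right, y up, looking along -z (the intrinsics and any distortion apply to the point x, -y, -z); pixel columns grow to the right and rows downward; lengths in m; the calibration is good to about 2 mm. A picture is of the moment at which its call begins.
- ctrl.close_job(): hands the job in, once; it reports no verdict.
Trained networks look in a picture, given as the dict that the camera call returned (one of the last four; its "shot" number tells which), for a name from the list of things; names that differ only in an ending like _2 or _b are one class to them, and where a whole thing is asked for, a point or a joint stands for the part that bears it (a point fixed in the world has none). Each returns a list of dicts, best first, with "score" (0 to 1); they miss things now and then, are a little off and sometimes report something else, mostly with a low value. They report only what shows in the picture. A call takes as long as a camera call. They do not tell look-alikes from the thing itself.
- ctrl.trace(picture, thing): "region" (420x560 bool, what is visible of it) and "xy" ([column, row] in pixels, amid what is visible of it).
The state is a dict: "clock": time; "joint_pos": joint angles; "joint_vel": joint speeds; "joint_efforts": joint torques, N m; "eef_pos": TCP position; "tcp_rot": TCP orientation; "ft_force": force on the tool from outside, world axes, zero at the start; "moment": the same for the moment, N m; "width": opening from 0.0 (shut) to 1.0 (fully open).
Only numpy, scipy, OpenCV 4.12 (cv2) and the standard library are available. Lean on these libraries where they do the work, as an engineer would, in place of code of your own. Each camera call takes 0.05 s, during which the arm holds its last target.

### The job

The small loudspeaker capsule is only perched in the mouth of its round recess in the opened case. Take the hand pusher out of its sloping holder and, with the pusher and not with the gripper, press the capsule straight down until it snaps fully home, without excessive force; then put the pusher all the way back in its holder, and leave the other things on the table where they are.

Things in the scene. Friction and masses are not known exactly. Their poses are not given: they have to be found in the camera images.
- capsule_top (a point): Centre of the flat top of the loudspeaker capsule, a round part 22 mm tall: metal flange 38 mm across (lowest 8 mm, bottom edge tapered), above it a black barrel 30 mm across with a small dark dot on top. z is its upright axis. It starts loose on four spring catches, its top about 8 mm above the recess rim; fully home its top lies 6 mm below the rim. It cracks above 70 N.
- recess_rim (a point): Centre of the mouth of the round recess, at rim height: a blind bore 41 mm across, 28 mm deep, in a white block 66 x 66 mm whose top is 40 mm above the table. x, y as the case, z up. Four sprung noses at its +x, +y, -x, -y stick 4.5 mm into the bore, half-way down; pushing the capsule about 14 mm down past them takes about 10 to 20 N, then they snap over its flange.
- case: Low open grey case, 200 mm (x) x 150 mm (y), walls 22 mm high, with a green circuit board, fixed to the table; origin at the centre of its underside. The recess axis is at x -35 mm, y +20 mm in it.
- pusher_grip (a point): Point on the axis of the hand pusher, 105 mm from its foot's face, where its handle is gripped. z runs along the axis from foot to handle. Straight round tool, 130 mm, about 130 g: rubber foot 24 mm across, aluminium shaft 20 mm across up to 75 mm, black collar 40 mm across from 75 to 80 mm, black handle 24 mm across from 80 to 130 mm. Starts in the holder, leaning 28 degrees.
- pusher_foot (a point): Centre of the flat face of the pusher's rubber foot (24 mm across, 8 mm long); same axes as pusher_grip (z points up the tool to the handle).
- holder_mouth (a point): Centre of the mouth of the holder's square tube (32 mm inside, 40 mm outside, 77 mm deep), 89 mm above the table. z vertical; the tube leans 28 degrees towards this frame's -x (roughly towards the robot): from the mouth it runs down along (+0.469, 0, -0.883). With the pusher fully in, its collar rests on the mouth and its foot's face lies 75 mm down the tube.
- holder: The pusher's holder: aluminium tube on a base plate 125 mm (x) x 85 mm (y), fixed to the table; origin at the centre of the plate's underside, same axes as holder_mouth.
- screwdriver: Bystander: screwdriver 170 mm long with a white handle, lying on the table; origin at its middle, on its underside.
- dropper: Bystander: upright white plastic bottle, 32 mm across, 95 mm tall, behind the holder; origin at the centre of its base.
- can: Bystander: plain closed metal can, 66 mm across, 115 mm tall; origin at the centre of its base.
- dial_knob: Bystander: small metal knob, 22 mm across, 14 mm tall, lying on a chip on the circuit board in the case; origin at the centre of its base.
- screw_dish: Bystander: empty black dish, 70 mm across, 20 mm tall; origin at the centre of its base.
Things that resemble listed ones, but are neither listed nor needed, are in the scene too. What is shaped like the part that bears pusher_grip but blue or turquoise is not meant. Several things have the shape of the case; the one meant has the colours described above.

How it is judged:
On the way, in this order (a step that is already met when the one before it is completed fails the run):
1. The pusher is drawn out of its holder (distance between pusher_foot and holder_mouth above 0.1 m), for 0.1 s.
2. The pusher, held within 15 degrees of upright, presses the capsule down onto and past its catches (z of capsule_top in the frame of recess_rim below 0.0035 m and contact force between pusher and capsule above 4 N and angle between pusher_foot's own z axis and vertical below 0.262 rad), for 0.02 s.
At the end, for the whole second after the job is handed in: The capsule is snapped home: its top at least 4.2 mm below the recess rim, within 4 mm of the recess axis and within 4.6 degrees of level. The pusher is back in its sloping holder, foot first, within about 10 mm of fully in. Both are at rest (z of capsule_top in the frame of recess_rim below -0.0042 m and horizontal distance between capsule_top and recess_rim below 0.004 m and angle between capsule_top's own z axis and vertical below 0.08 rad and z of pusher_foot in the frame of holder_mouth below -0.0585 m and x of pusher_foot in the frame of holder_mouth above 0.025 m and angle between pusher_foot's own z axis and vertical between 0.33 and 0.68 rad and linear speed of each of pusher, capsule below 0.02 m/s); the robot touches nothing.
It fails at once if the gripper or arm pushes on the capsule (contact force between any of the fingers, the arm and capsule above 2 N).
It fails at once if the capsule is pressed with more than 70 N (contact force between pusher and capsule above 70 N).
It fails at once if a bystander (screwdriver, bottle, can, knob or dish) is moved by more than 30 mm (distance of any of screwdriver, dropper, can, dial_knob, screw_dish from where it was at the start of the episode above 0.03 m).
It also fails if it takes over 51 s, if anything falls off the work surface, if the arm or the gripper's body presses on something with over 40 N, if the wrist force passes 120 N, or if a joint passes its speed limit or range.

## Working session

There is one attempt and no reset: what is moved stays moved. The work goes in short steps, Python scripts to look and compute and a tool call to move; the robot and the scene stay as the last step left them, time stands still between calls to the robot, and variables do not carry over. Pictures are saved under pics/ and viewed, and the job is handed in when it is done.

Besides the shell and the picture viewer there is one more tool, called after "Emit:" as a command line: name --argument value ..., lists and objects as JSON in quotes. step_arm: Moves the arm, as the interface text tells. Its arguments: {"type":"object","properties":{"motion":{"type":"array","items":{"type":"number"}},"squeeze":{"type":"number"}},"required":["motion"]}

```bash
ls; mkdir -p pics; cat > h.py <<'E'
import numpy as np,cv2
from plant import ctrl
from scipy.spatial.transform import Rotation as R
def shot(cam,name=None):
    p=ctrl.get_image(cam)
    if name: cv2.imwrite('pics/'+name+'.png',p['img'])
    return p
def pts(p):
    d=p['depth'];K=p['K'];h,w=d.shape
    u,v=np.meshgrid(np.arange(w),np.arange(h))
    x=(u-K[0,2])/K[0,0]*d;y=(v-K[1,2])/K[1,1]*d
    P=np.stack([x,-y,-d,np.ones_like(d)],-1)@p['cam_to_world'].T
    P=P[...,:3];P[d==0]=np.nan
    return P
def proj(p,X):
    c=np.linalg.inv(p['cam_to_world'])@np.append(X,1)
    return p['K'][0,0]*c[0]/-c[2]+p['K'][0,2], p['K'][1,1]*-c[1]/-c[2]+p['K'][1,2]
E
python3 - <<'E'
from h import *
s=ctrl.get_state();print(s);print(ctrl.tcp_to_tips)
import pickle
D={}
for c in('side','top'):
    p=shot(c,c+'0');D[c]=p;print(c,p['K'],p['cam_to_world'],[k for k in p])
    for n in ['capsule_top','case','pusher_grip','holder','screwdriver','dropper','can','dial_knob','screw_dish','recess_rim']:
        try:
            P=pts(p)
            for r in ctrl.trace(p,n): print(c,n,round(r['score'],2),r['xy'],r['region'].sum(),np.nanmedian(P[r['region']],0).round(3))
        except Exception as e: print(n,e)
pickle.dump(D,open('d0.pkl','wb'))
E
```

```text
pics
{'clock': 0.0, 'joint_pos': array([ 1.39857678e+00,  3.85533362e-01,  6.63548118e-03, -4.87126168e-04,
       -1.19398300e+00, -2.58598093e-01]), 'joint_vel': array([ 0.00198458,  0.00077482, -0.00053007,  0.00086665, -0.00015832,
       -0.00019278]), 'joint_efforts': array([ 4.14316137e-04, -3.90662885e+01,  1.87404549e+01,  4.21984971e+00,
        1.09153159e-02, -1.97410436e-04]), 'eef_pos': array([0.26076136, 0.56739451, 0.24047909]), 'tcp_rot': array([ 3.06687365e+00, -6.71331672e-01, -5.68779448e-04]), 'ft_force': array([ 0.38175351, -0.24063668,  0.03786555]), 'moment': array([ 0.03392998, -0.01748329, -0.03272357]), 'width': 1.000728377384141}
0.019
side [[421.97775314   0.         277.66166864]
 [  0.         421.97775314 206.58099703]
 [  0.           0.           1.        ]] [[ 0.97281131  0.1185238  -0.198973    0.34440369]
 [-0.23076523  0.56889511 -0.78937048 -0.68543895]
 [ 0.01963558  0.81382459  0.58077877  0.60950805]
 [ 0.          0.          0.          1.        ]] ['img', 'depth', 'K', 'cam_to_world', 'shot']
side capsule_top 0.8 [317.7, 285.7] 264 [ 0.5
[... 1831 characters left out ...]
p screwdriver 0.67 [284.3, 210.7] 375 [ 0.534 -0.001  0.023]
top dropper 0.62 [382.9, 189.3] 51 [ 0.58  -0.262  0.022]
top dropper 0.57 [189.0, 152.6] 234 [0.682 0.221 0.059]
top dropper 0.41 [188.4, 190.1] 247 [0.578 0.219 0.108]
top can 0.95 [277.4, 125.9] 804 [0.73  0.    0.113]
top can 0.73 [349.7, 202.2] 177 [ 0.549 -0.176  0.046]
top can 0.36 [282.0, 206.8] 424 [ 0.539 -0.001  0.022]
top dial_knob 0.56 [380.6, 192.8] 55 [ 0.579 -0.262  0.021]
top screw_dish 0.76 [277.8, 248.9] 552 [0.426 0.003 0.014]
top screw_dish 0.42 [359.0, 187.5] 4081 [ 0.575 -0.214  0.009]
top recess_rim 0.88 [389.7, 303.7] 4970 [ 0.281 -0.266  0.01 ]
top recess_rim 0.71 [357.7, 188.8] 4212 [ 0.575 -0.214  0.009]
```

View pics/side0.png

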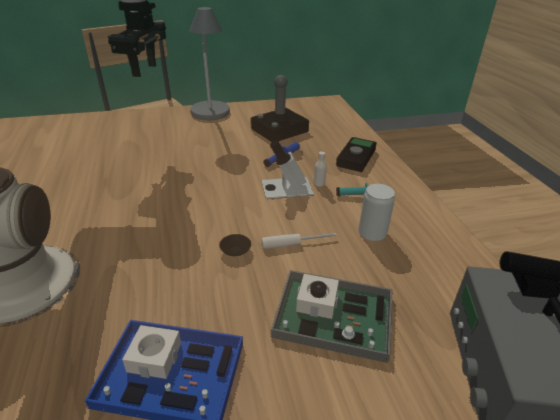

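View pics/top0.png

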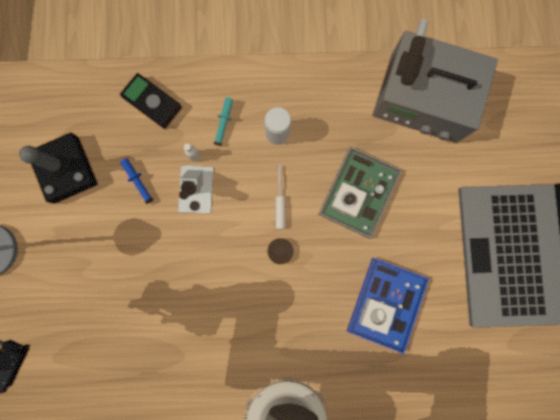

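```bash
python3 - <<'E'
from h import *
import pickle
D=pickle.load(open('d0.pkl','rb'))
a=cv2.resize(D['top']['img'][150:240,150:250],None,fx=5,fy=5,interpolation=cv2.INTER_CUBIC)[:, :390]
a=cv2.resize(D['top']['img'][145:245,150:230],(400,500),interpolation=cv2.INTER_CUBIC)
b=cv2.resize(D['top']['img'][145:245,320:400],(400,500),interpolation=cv2.INTER_CUBIC)
cv2.imwrite('pics/crop_top.png',np.hstack([a,b]))
a=cv2.resize(D['side']['img'][120:220,240:320],(400,500),interpolation=cv2.INTER_CUBIC)
b=cv2.resize(D['side']['img'][250:350,280:360],(400,500),interpolation=cv2.INTER_CUBIC)
cv2.imwrite('pics/crop_side.png',np.hstack([a,b]))
E
```

```text
(no output)
```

View pics/crop_top.png

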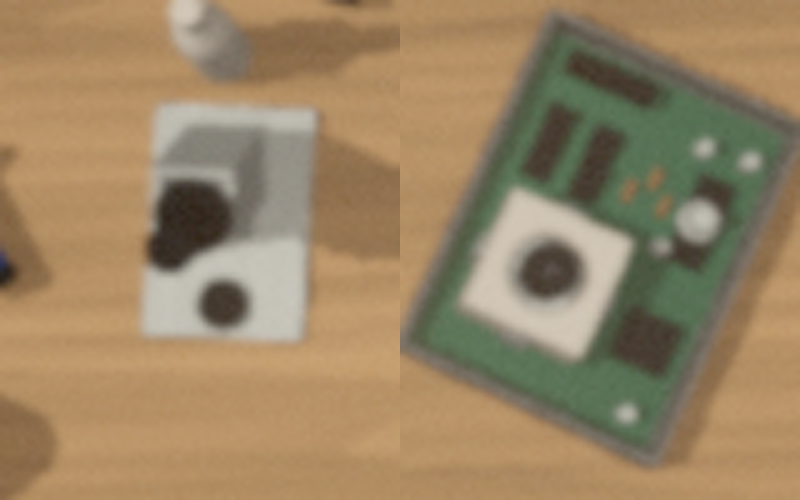

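View pics/crop_side.png

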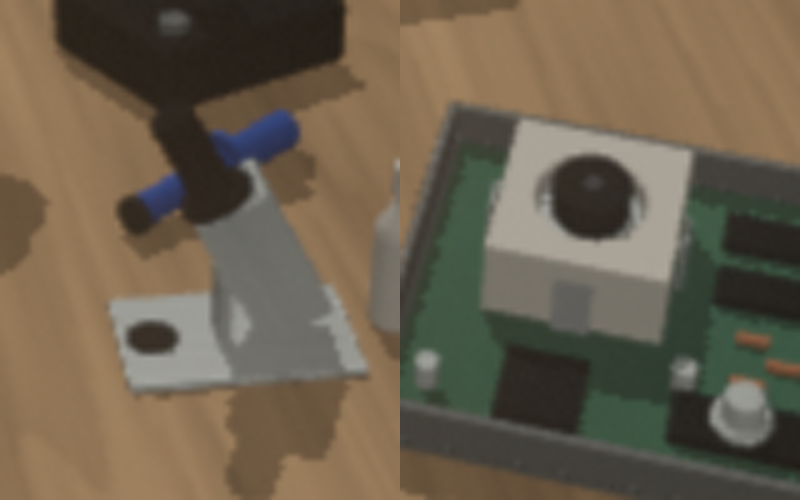

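The pusher candidates are the black-handled one in the holder (side 281,155; top 188,190), the blue one (side 284,155; top 137,180) and the teal one (side 350,190; top 224,118). I choose the black one in the sloping holder. For the case I choose the grey one with the green board (side 336,316; top 361,192) over the blue one (side 167,375). The crops confirm both choices. Next I measure them precisely.

```bash
python3 - <<'E'
from h import *
import pickle
D=pickle.load(open('d0.pkl','rb'))
def rayz(p,u,v,z):
    K=p['K'];d=np.array([(u-K[0,2])/K[0,0],-(v-K[1,2])/K[1,1],-1]);M=p['cam_to_world']
    w=M[:3,:3]@d;o=M[:3,3];t=(z-o[2])/w[2];return o+t*w
p=D['top']
c=[rayz(p,150+a/5,145+b/5,0.006) for a,b in[(155,102),(317,108),(303,342),(143,335)]]
c=np.array(c);print('plate corners',c.round(4),c.mean(0).round(4))
x=(c[0]+c[1]-c[2]-c[3])/2;y=(c[0]-c[1]+c[3]-c[2])/2;print('len',np.linalg.norm(x),np.linalg.norm(y),'yaw',np.degrees(np.arctan2(x[1],x[0])),np.degrees(np.arctan2(y[1],y[0]))-90)
for cam in D:
    p=D[cam];P=pts(p)
    # plate / wood depth bias
    print(cam,'table z',np.nanmedian(P[(abs(P[...,0]-.5)<.03)&(abs(P[...,1]-.08)<.03)][:,2]))
    hsv=cv2.cvtColor(p['img'],cv2.COLOR_BGR2HSV)
    m=(abs(P[...,0]-.55)<.05)&(abs(P[...,1]+.18)<.05)&(abs(P[...,2]-.04)<.006)&(hsv[...,2]>110)
    q=P[m];r=cv2.minAreaRect((q[:,:2]*1000).astype(np.float32));print('block',m.sum(),r,np.median(q[:,2]))
    m=(abs(P[...,0]-.55)<.04)&(abs(P[...,1]+.18)<.04)&(P[...,2]>.030)&(hsv[...,2]<70)
    q=P[m];print('capsule',m.sum(),cv2.minEnclosingCircle((q[:,:2]*1000).astype(np.float32)),q.mean(0),np.percentile(q[:,2],[5,50,95]))
    # case outer
    m=(abs(P[...,0]-.58)<.14)&(abs(P[...,1]+.21)<.14)&(P[...,2]>.015)&(P[...,2]<.05)
    q=P[m];r=cv2.minAreaRect((q[:,:2]*1000).astype(np.float32));print('case',m.sum(),r)
    m=(abs(P[...,0]-.58)<.08)&(abs(P[...,1]-.21)<.06)&(P[...,2]>.003)&(P[...,2]<.010)&(hsv[...,1]<80)
    q=P[m];r=cv2.minAreaRect((q[:,:2]*1000).astype(np.float32));print('plate',m.sum(),r)
    m=(abs(P[...,0]-.58)<.08)&(abs(P[...,1]-.21)<.05)&(P[...,2]>.07)
    q=P[m]; print('handle+tube',m.sum(),q.min(0),q.max(0))
    m2=m&(hsv[...,2]<75); q=P[m2]; 
    for lo in np.arange(.07,.15,.01):
        s=q[(q[:,2]>=lo)&(q[:,2]<lo+.01)]
        if len(s): print(round(lo,3),len(s),s.mean(0).round(4),s.min(0).round(3),s.max(0).round(3))
E
```

```text
plate corners [[0.6617 0.2612 0.006 ]
 [0.6558 0.1745 0.006 ]
 [0.5299 0.1834 0.006 ]
 [0.5362 0.2679 0.006 ]] [0.5959 0.2218 0.006 ]
len 0.12591603693341136 0.08587348322309445 yaw -3.56470258565161 -4.0744032660442
side table z -0.0006060665267347831
block 749 ((551.79736328125, -177.98095703125), (70.3156509399414, 66.0273208618164), 63.08366012573242) 0.03932191863905132
capsule 203 ((551.03369140625, -180.4004364013672), 14.564753532409668) [ 0.55022761 -0.18321887  0.04475253] [0.03648338 0.04627999 0.04846979]
case 2798 ((573.4154052734375, -212.4612274169922), (152.6280517578125, 199.9663848876953), 62.769779205322266)
plate 563 ((595.9547729492188, 221.25474548339844), (86.55908203125, 124.22428131103516), 85.98530578613281)
handle+tube 422 [0.55050533 0.19719972 0.07006988] [0.61961666 0.24028327 0.14041773]
0.07 1 [0.5695 0.2147 0.0793] [0.57  0.215 0.079] [0.57  0.215 0.079]
0.08 35 [0.5743 0.2146 0.0857] [0.567 0.204 0.082] [0.591 0.235 0.09 ]
0.09 66 [0.5855 0.215  0.0953] [0.565 0.2   0.09 ] [0.599 0.238 0.1  ]
0.1 37 [0.5751 0.216  0.1049] [0.561 0.212 0.1  ] [0.588 0.224 0.11 ]
0.11 36 [0.5707 0.2156 0.1152] [0.557 0.211 0.11 ] [0.583 0.225 0.12 ]
0.12 37 [0.5642 0.2163 0.1252] [0.551 0.211 0.12 ] [0.578 0.229 0.13 ]
0.13 49 [0.5622 0.2211 0.1342] [0.553 0.212 0.13 ] [0.573 0.236 0.14 ]
0.14 1 [0.5697 0.2208 0.1404] [0.57  0.221 0.14 ] [0.57  0.221 0.14 ]
top table z 0.00065247288740089
block 516 ((550.7888793945312, -179.3140869140625), (69.55467987060547, 70.6998062133789), 62.5790901184082) 0.04025607499567918<stdin>:19: RuntimeWarning: Mean of empty slice.
  ret = um.true_divide(
Traceback (most recent call last):
IndexError: index -1 is out of bounds for axis 0 with size 0
```

```bash
cat >> h.py <<'E'
YAW=np.radians(-4.0)
u0=np.array([-0.469*np.cos(YAW),-0.469*np.sin(YAW),0.883])
def rel(target_pos,target_R,s=None,ref=None):
    "shift, turn(deg) in tool axes from ref pose"
    p0,R0=ref
    return R0.T@(target_pos-p0), np.degrees(R.from_matrix(R0.T@target_R).as_rotvec())
def cur():
    s=ctrl.get_state();return np.array(s['eef_pos']),R.from_rotvec(s['tcp_rot']).as_matrix()
def Rof(z,y):
    z=z/np.linalg.norm(z);y=y-z*(y@z);y/=np.linalg.norm(y);return np.stack([np.cross(y,z),y,z],1)
E
python3 - <<'E'
from h import *
import pickle
from scipy.optimize import least_squares
D=pickle.load(open('d0.pkl','rb'))
u=u0/np.linalg.norm(u0)
Q=[]
for cam in D:
    p=D[cam];P=pts(p);hsv=cv2.cvtColor(p['img'],cv2.COLOR_BGR2HSV)
    m=(abs(P[...,0]-.575)<.04)&(abs(P[...,1]-.218)<.03)&(P[...,2]>.092)&(p['img'].max(-1)<75)
    q=P[m];
    if len(q): Q.append(q);print(cam,len(q),q.mean(0))
def surf(d,t): # signed distance to handle+collar profile
    h=np.where(t<.006,.020,.012); return d-h
for name,q in list(zip(['side','top'],Q))+[('both',np.vstack(Q))]:
  def f(v):
    m=np.array([v[0],v[1],.089]);w=q-m;t=w@u;d=np.linalg.norm(w-np.outer(t,u),axis=1)
    return np.where(t>.052,np.abs(t-.055)+0*d,np.where(t<.008,np.minimum(abs(d-.012),np.minimum(abs(d-.020),abs(t-.005))),np.abs(d-.012)))
  r=least_squares(f,[.585,.212],loss='soft_l1',f_scale=.002);print(name,r.x,r.cost,np.median(abs(r.fun)))
b=r.x
# overlay using holder-centre assumption
for cam in D:
    p=D[cam];im=p['img'].copy();m=np.array([b[0],b[1],.089])
    im=cv2.resize(im,None,fx=4,fy=4,interpolation=cv2.INTER_CUBIC)
    e1=np.cross(u,[0,0,1]);e1/=np.linalg.norm(e1);e2=np.cross(u,e1)
    for t,rr in[(0,.02),(.005,.02),(.005,.012),(.055,.012)]:
        pl=[proj(p,m+t*u+rr*(np.cos(a)*e1+np.sin(a)*e2)) for a in np.linspace(0,6.28,40)]
        cv2.polylines(im,[np.int32([(4*x+1.5,4*y+1.5) for x,y in pl])],True,(0,255,255),1)
    for z in(0,.):pass
    cx,cy=proj(p,m+.02*u);cx=int(4*cx);cy=int(4*cy)
    cv2.imwrite(f'pics/ov_{cam}.png',cv2.resize(im[cy-150:cy+150,cx-130:cx+130],None,fx=1.5,fy=1.5))
a=cv2.imread('pics/ov_side.png');c=cv2.imread('pics/ov_top.png');cv2.imwrite('pics/ov.png',np.hstack([a,c]))
E
```

```text
File "<stdin>", line 28
    for z in(0,.):pass
               ^
SyntaxError: invalid syntax
```

```bash
cat > fit.py <<'E'
from h import *
import pickle
from scipy.optimize import least_squares
D=pickle.load(open('d0.pkl','rb'))
u=u0/np.linalg.norm(u0)
Q=[]
for cam in D:
    p=D[cam];P=pts(p)
    m=(abs(P[...,0]-.575)<.04)&(abs(P[...,1]-.218)<.03)&(P[...,2]>.092)&(p['img'].max(-1)<75)
    q=P[m];print(cam,len(q),q.mean(0))
    if len(q): Q.append(q)
for name,q in list(zip(['side','top'],Q))+[('both',np.vstack(Q))]:
  def f(v):
    m=np.array([v[0],v[1],.089]);w=q-m;t=w@u;d=np.linalg.norm(w-np.outer(t,u),axis=1)
    return np.where(t>.052,np.abs(t-.055)+0*d,np.where(t<.008,np.minimum(abs(d-.012),np.minimum(abs(d-.020),abs(t-.005))),np.abs(d-.012)))
  r=least_squares(f,[.585,.212],loss='soft_l1',f_scale=.002);print(name,r.x,np.median(abs(r.fun)))
b=r.x
o=[]
for cam in D:
    p=D[cam];m=np.array([b[0],b[1],.089])
    im=cv2.resize(p['img'],None,fx=4,fy=4,interpolation=cv2.INTER_CUBIC)
    e1=np.cross(u,[0,0,1]);e1/=np.linalg.norm(e1);e2=np.cross(u,e1)
    for t,rr in[(0,.02),(.005,.02),(.005,.012),(.055,.012)]:
        pl=[proj(p,m+t*u+rr*(np.cos(a)*e1+np.sin(a)*e2)) for a in np.linspace(0,6.28,40)]
        cv2.polylines(im,[np.int32([(4*x+1.5,4*y+1.5) for x,y in pl])],True,(0,255,255),1)
    cx,cy=proj(p,m+.02*u);cx=int(4*cx);cy=int(4*cy)
    o.append(cv2.resize(im[cy-150:cy+150,cx-130:cx+130],None,fx=1.5,fy=1.5))
cv2.imwrite('pics/ov.png',np.hstack(o))
E
python3 fit.py
```

```text
side 216 [0.5724621  0.21717258 0.11465142]
top 160 [0.57782057 0.22141135 0.11766765]
side [0.58824339 0.20396137] 0.0017243774682370477
top [0.58620518 0.2248669 ] 0.0009338947212111592
both [0.58917803 0.20469849] 0.0018509369460731843
```

View pics/ov.png

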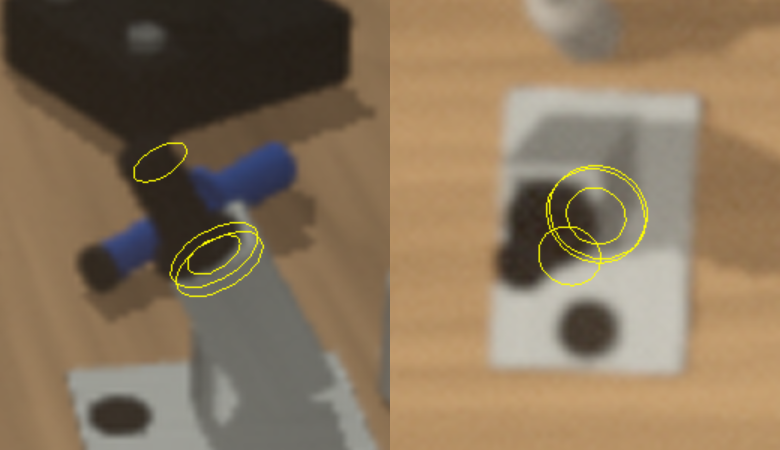

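```bash
cat > fit2.py <<'E'
from h import *
import pickle
from scipy.optimize import minimize
D=pickle.load(open('d0.pkl','rb'))
S=4
def sil(p,b,yaw,shape,off):
    u=np.array([-.469*np.cos(yaw),-.469*np.sin(yaw),.883]);m=np.array([b[0],b[1],.089])
    e1=np.cross(u,[0,0,1]);e1/=np.linalg.norm(e1);e2=np.cross(u,e1)
    im=np.zeros(shape,np.uint8)
    for (ta,ra),(tb,rb) in[((0,.02),(.005,.02)),((.005,.012),(.055,.012))]:
        pl=[proj(p,m+t*u+rr*(np.cos(a)*e1+np.sin(a)*e2)) for t,rr in((ta,ra),(tb,rb)) for a in np.linspace(0,6.28,30)]
        pl=(np.array(pl)-off+.5)*S
        cv2.fillConvexPoly(im,cv2.convexHull(np.int32(pl.round())),1)
    return im
M=[]
for cam,(x0,x1,y0,y1) in {'side':(262,305,140,175),'top':(174,202,176,204)}.items():
    p=D[cam];c=cv2.resize(p['img'][y0:y1,x0:x1],None,fx=S,fy=S,interpolation=cv2.INTER_CUBIC)
    mk=((c.max(-1)<85)&(c[...,0]<c[...,2].astype(int)+15)).astype(np.uint8)
    n,l,st,ce=cv2.connectedComponentsWithStats(mk)
    print(cam,c.shape,[ (i,*st[i]) for i in range(1,n) if st[i][4]>50])
    M.append((p,mk,np.array([x0,y0]),c))
def cost(v):
    t=0
    for p,mk,off,c in M:
        s=sil(p,v[:2],v[2],mk.shape,off);t+=(s!=mk).sum()
    return t
best=min(((cost((x,y,YAW)),x,y) for x in np.arange(.574,.6,.002) for y in np.arange(.21,.234,.002)));print(best)
r=minimize(cost,[best[1],best[2],YAW],method='Nelder-Mead',options=dict(initial_simplex=[[best[1],best[2],YAW],[best[1]+.002,best[2],YAW],[best[1],best[2]+.002,YAW],[best[1],best[2],YAW+.1]]));print(r.x,np.degrees(r.x[2]),r.fun)
o=[]
for p,mk,off,c in M:
    for v in[(best[1],best[2],YAW)]:
        s=sil(p,v[:2],v[2],mk.shape,off);cc=c.copy()
        for mm,col in((s,(0,255,255)),(mk,(0,0,255))):
            k,_=cv2.findContours(mm,0,2);cv2.drawContours(cc,k,-1,col,1)
        o.append(cv2.resize(cc,(390,int(390*cc.shape[0]/cc.shape[1]))))
h=max(x.shape[0] for x in o);o=[np.pad(x,((0,h-x.shape[0]),(0,0),(0,0))) for x in o]
cv2.imwrite('pics/ov2.png',np.hstack(o))
E
python3 fit2.py
```

```text
side (140, 172, 3) [(1, np.int32(7), np.int32(0), np.int32(107), np.int32(109), np.int32(5351)), (6, np.int32(118), np.int32(22), np.int32(33), np.int32(30), np.int32(141))]
top (112, 112, 3) [(1, np.int32(25), np.int32(22), np.int32(65), np.int32(68), np.int32(3062)), (2, np.int32(70), np.int32(105), np.int32(25), np.int32(7), np.int32(141))]
(np.int64(2824), np.float64(0.584), np.float64(0.222))
[ 0.58438552  0.22215491 -0.02495881] -1.430034297456926 2713.0
```

View pics/ov2.png

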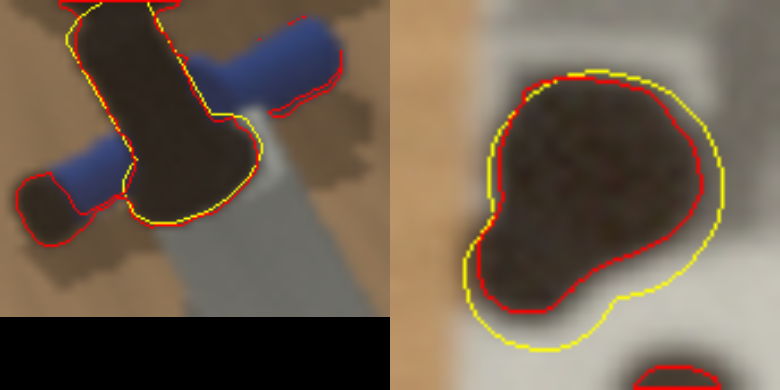

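The overlay agrees. Red is the dark mask and yellow is the model. Side view: handle and collar around px (281,155). Top view: collar around px (188,190). Mouth is at about (0.585, 0.222, 0.089). Now I compute the pre-grasp.

```bash
cat >> h.py <<'E'
U=u0/np.linalg.norm(u0)
MOUTH=np.array([.585,.222,.089]);REC=np.array([.5512,-.179,.040])
YH=np.array([-np.sin(YAW),np.cos(YAW),0])
RG=Rof(-U,-YH)
def say(P,Rt):
    a,b=rel(P,Rt,ref=cur());print('shift mm',(a*1000).round(1),'turn',b.round(2))
E
python3 - <<'E'
from h import *
say(MOUTH+.11*U,RG)
E
```

```text
shift mm [390.6 197.2  55.4] turn [  5.05  27.67 -20.27]
```

Emit:
step_arm --motion '[0.3906,0.1972,0.0554,5.05,27.67,-20.27,1,0.3906,0.1972,0.0554,5.05,27.67,-20.27,1,0.3906,0.1972,0.0554,5.05,27.67,-20.27,1,0.3906,0.1972,0.0554,5.05,27.67,-20.27,1,0.3906,0.1972,0.0554,5.05,27.67,-20.27,1,0.3906,0.1972,0.0554,5.05,27.67,-20.27,1,0.3906,0.1972,0.0554,5.05,27.67,-20.27,1,0.3906,0.1972,0.0554,5.05,27.67,-20.27,1,0.3906,0.1972,0.0554,5.05,27.67,-20.27,1,0.3906,0.1972,0.0554,5.05,27.67,-20.27,1,0.3906,0.1972,0.0554,5.05,27.67,-20.27,1,0.3906,0.1972,0.0554,5.05,27.67,-20.27,1]' --squeeze 60

```text
clock: 2.1
eef_pos: [0.5349, 0.2208, 0.1852]
tcp_rot: [3.027, -0.117, 0.752]
ft_force: [-0.2, -0.6, 0.3]
width: 1.0
```

```bash
python3 - <<'E'
from h import *
s=ctrl.get_state();print(s['clock'],s['joint_pos'].round(3),s['eef_pos'],s['ft_force'])
say(MOUTH+.11*U,RG);say(MOUTH+.03*U,RG)
a=shot('side','s1')['img'];b=shot('top','t1')['img']
a=cv2.resize(a[60:240,190:390],(400,360),interpolation=cv2.INTER_CUBIC);b=cv2.resize(b[100:280,110:310],(400,360),interpolation=cv2.INTER_CUBIC)
cv2.imwrite('pics/c1.png',np.hstack([a,b]))
E
```

```text
2.1 [ 0.716  0.193 -0.786  0.986 -0.413 -0.105] [0.5348913  0.22077551 0.18522034] [-0.16339595 -0.60046463  0.26839465]
shift mm [-1.1 -4.7 -1.6] turn [ 0.29  0.08 -0.34]
shift mm [-1.  -5.1 78.4] turn [ 0.29  0.08 -0.34]
```

View pics/c1.png

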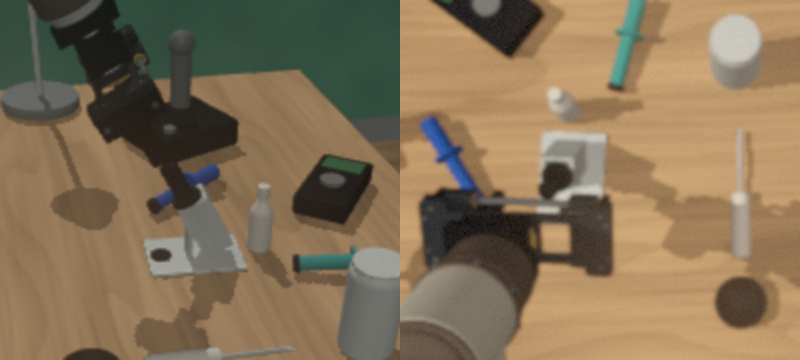

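The picture shows the open gripper behind and above the black handle (top crop 553,180), lined up. Next I correct the 5 mm sideways error and advance along the axis.

Emit:
step_arm --motion '[-0.001,-0.005,0.01,0.29,0.08,-0.34,1,-0.001,-0.005,0.03,0.29,0.08,-0.34,1,-0.001,-0.005,0.05,0.29,0.08,-0.34,1,-0.001,-0.005,0.07,0.29,0.08,-0.34,1,-0.001,-0.005,0.0785,0.29,0.08,-0.34,1,-0.001,-0.005,0.0785,0.29,0.08,-0.34,1,-0.001,-0.005,0.0785,0.29,0.08,-0.34,1]'

```text
clock: 2.78
eef_pos: [0.5699, 0.2284, 0.1163]
tcp_rot: [3.033, -0.094, 0.758]
ft_force: [0.4, -0.1, 0.3]
width: 0.999
```

```bash
python3 - <<'E'
from h import *
say(MOUTH+.03*U,RG)
p=shot('side','s2');q=shot('top','t2')
print(proj(p,MOUTH+.03*U),proj(q,MOUTH+.03*U))
a=p['img'];b=q['img']
a=cv2.resize(a[90:210,220:350],(390,360),interpolation=cv2.INTER_CUBIC);b=cv2.resize(b[130:250,130:260],(390,360),interpolation=cv2.INTER_CUBIC)
cv2.imwrite('pics/c2.png',np.hstack([a,b]))
E
```

```text
shift mm [0.9 5.3 1.4] turn [-0.28 -0.08  0.37]
(np.float64(278.09052847938574), np.float64(149.62059362974793)) (np.float64(186.3321647061743), np.float64(191.8441403712961))
```

View pics/c2.png

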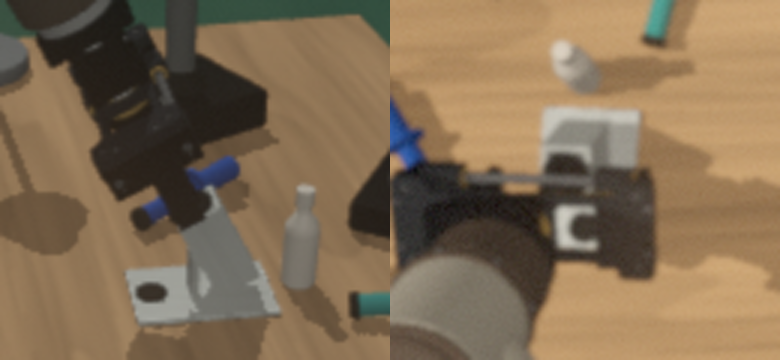

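Emit:
step_arm --motion '[0.001,0.005,0.0014,-0.28,-0.08,0.37,1,0.001,0.005,0.0014,-0.28,-0.08,0.37,1,0.001,0.005,0.0014,-0.28,-0.08,0.37,0,0.001,0.005,0.0014,-0.28,-0.08,0.37,0,0.001,0.005,0.0014,-0.28,-0.08,0.37,0,0.001,0.005,0.0014,-0.28,-0.08,0.37,0,0.001,0.005,0.0014,-0.28,-0.08,0.37,0,0.001,0.005,0.0014,-0.28,-0.08,0.37,0,0.001,0.005,0.0014,-0.28,-0.08,0.37,0,0.001,0.005,0.0014,-0.28,-0.08,0.37,0]' --squeeze 60

```text
clock: 3.72
eef_pos: [0.571, 0.2229, 0.1155]
tcp_rot: [3.031, -0.107, 0.755]
ft_force: [-0.1, -0.2, 0.2]
width: 0.478
```

```bash
python3 - <<'E'
from h import *
s=ctrl.get_state();print(s['width'],s['eef_pos'],s['tcp_rot'],s['ft_force'],s['moment'])
say(MOUTH+.03*U,RG)
E
```

```text
0.4784950252367184 [0.57098214 0.22293242 0.1155411 ] [ 3.03056754 -0.10665401  0.75486971] [-0.11293714 -0.23797587  0.21611885] [0.07699473 0.92396023 0.02908131]
shift mm [-0. -0.  0.] turn [-0.01  0.   -0.03]
```

Emit:
step_arm --motion '[0,0,0,0,0,0,0,0,0,0,0,0,0,0,0,0,0,0,0,0,0,0,0,0,0,0,0,0,0,0,0,0,0,0,0,0,0,0,0,0,0,0]'

```text
clock: 4.22
eef_pos: [0.571, 0.2231, 0.1156]
tcp_rot: [3.031, -0.106, 0.755]
ft_force: [-0.0, 0.6, -0.6]
width: 0.262
```

```bash
python3 - <<'E'
from h import *
s=ctrl.get_state();print(s['width'],s['eef_pos'],s['tcp_rot'],s['ft_force'],s['moment'])
E
```

```text
0.26191225992991335 [0.57095613 0.22310034 0.11557334] [ 3.0307494  -0.10629135  0.75495369] [-0.01700894  0.55146556 -0.61457731] [0.19726919 0.92528675 0.05282159]
```

Gripped: width 0.262, about 23 mm. Now I draw it out along the axis.

Emit:
step_arm --motion '[0,0,-0.015,0,0,0,0,0,0,-0.035,0,0,0,0,0,0,-0.06,0,0,0,0,0,0,-0.085,0,0,0,0,0,0,-0.11,0,0,0,0,0,0,-0.12,0,0,0,0,0,0,-0.12,0,0,0,0,0,0,-0.12,0,0,0,0]'

```text
clock: 4.88
eef_pos: [0.5144, 0.2271, 0.2216]
tcp_rot: [3.031, -0.106, 0.755]
ft_force: [-0.7, -0.4, -2.5]
width: 0.265
```

```bash
python3 - <<'E'
from h import *
G=np.array([.57096,.2231,.11557])
s=ctrl.get_state();print(s['clock'],s['width'],s['eef_pos'],s['ft_force'],s['moment'],s['joint_pos'].round(2))
p0,R0=cur();print('withdrawn',R0.T@(G-p0))
p=shot('side','s3');q=shot('top','t3')
a=p['img'];b=q['img']
a=cv2.resize(a[60:210,200:350],(400,400),interpolation=cv2.INTER_CUBIC);b=cv2.resize(b[120:270,120:270],(400,400),interpolation=cv2.INTER_CUBIC)
cv2.imwrite('pics/c3.png',np.hstack([a,b]))
# upright above the recess: keep heading
z=np.array([0,0,-1.]);
RU=Rof(z,-YH)
T=REC+[0,0,.008+.105+.05]
print('T',T);say(T,RU)
say(np.array([.50,.13,.26]),RU)
E
```

```text
4.8833 0.26527107048514326 [0.51440486 0.22710241 0.22158131] [-0.67650615 -0.37460013 -2.50990818] [0.04014915 1.19068439 0.00370107] [ 0.81  0.13 -0.74  0.81 -0.52  0.02]
withdrawn [0.00031858 0.00015332 0.12021969]
T [ 0.5512 -0.179   0.203 ]
shift mm [ 49.5 401.2  46.3] turn [  0.12 -27.87  -0.04]
shift mm [ 11.9  96.7 -38.8] turn [  0.12 -27.87  -0.04]
```

View pics/c3.png

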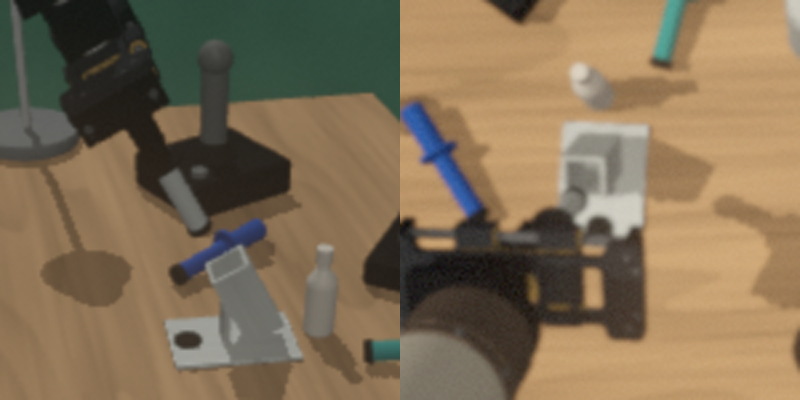

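The pusher (side crop 185,200) is clear of the empty tube mouth (side crop 228,265). Now I carry it upright above the capsule.

Emit:
step_arm --motion '[0.0495,0.4012,0.0463,0.12,-27.87,0,0,0.0495,0.4012,0.0463,0.12,-27.87,0,0,0.0495,0.4012,0.0463,0.12,-27.87,0,0,0.0495,0.4012,0.0463,0.12,-27.87,0,0,0.0495,0.4012,0.0463,0.12,-27.87,0,0,0.0495,0.4012,0.0463,0.12,-27.87,0,0,0.0495,0.4012,0.0463,0.12,-27.87,0,0,0.0495,0.4012,0.0463,0.12,-27.87,0,0,0.0495,0.4012,0.0463,0.12,-27.87,0,0,0.0495,0.4012,0.0463,0.12,-27.87,0,0,0.0495,0.4012,0.0463,0.12,-27.87,0,0,0.0495,0.4012,0.0463,0.12,-27.87,0,0]'

```text
clock: 5.98
eef_pos: [0.5506, -0.1837, 0.201]
tcp_rot: [-3.138, 0.12, 0.005]
ft_force: [0.5, 0.6, -1.2]
width: 0.265
```

Emit:
step_arm --motion '[0,0,0,0,0,0,0,0,0,0,0,0,0,0,0,0,0,0,0,0,0]'

```text
clock: 6.23
eef_pos: [0.5515, -0.1777, 0.2027]
tcp_rot: [-3.137, 0.11, 0.0]
ft_force: [-0.3, 0.5, -0.7]
width: 0.266
```

```bash
cat > look.py <<'E'
from h import *
import sys
n=sys.argv[1]
s=ctrl.get_state();print(s['clock'],s['width'],s['eef_pos'],s['ft_force'].round(2),s['moment'].round(2),s['joint_pos'].round(2))
z=np.array([0,0,-1.]);RU=Rof(z,-YH)
say(np.array([REC[0],REC[1],s['eef_pos'][2]]),RU)
p=shot('side','s'+n);q=shot('top','t'+n)
for c in(p,q):
  f=s['eef_pos']+.105*R.from_rotvec(s['tcp_rot']).apply([0,0,1]);print('foot',f,proj(c,f),'cap',proj(c,REC+[0,0,.008]))
a=p['img'];b=q['img']
a=cv2.resize(a[200:350,240:390],(400,400),interpolation=cv2.INTER_CUBIC);b=cv2.resize(b[130:280,280:430],(400,400),interpolation=cv2.INTER_CUBIC)
cv2.imwrite(f'pics/c{n}.png',np.hstack([a,b]))
E
python3 look.py 4
```

```text
6.2333 0.2657918187226534 [ 0.5514791  -0.17774789  0.20267276] [-0.31  0.53 -0.65] [-0.06 -0.03  0.03] [-0.03  0.34 -0.16 -0.   -1.07  1.54]
shift mm [-0.2  1.3 -0. ] turn [-0.14  0.01 -0.02]
foot [ 0.55147089 -0.17749442  0.09767306] (np.float64(319.99023824846023), np.float64(265.3814013266338)) cap (np.float64(317.97632899552514), np.float64(285.993733796768))
foot [ 0.55147089 -0.17749442  0.09767306] (np.float64(353.3046150546071), np.float64(196.02166166810602)) cap (np.float64(350.17491616694633), np.float64(199.04727603338827))
```

View pics/c4.png

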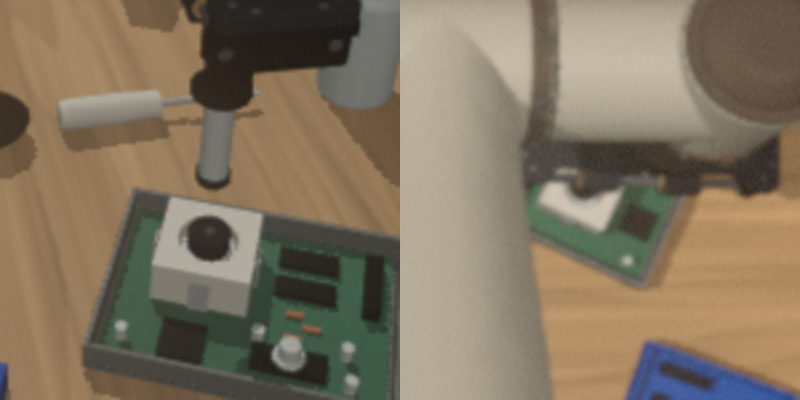

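Foot at side crop (212,180), directly above the capsule's dark top (208,238). I descend to about 5 mm above it.

Emit:
step_arm --motion '[0,0.0008,0.012,0,0,0,0,0,0.0008,0.025,0,0,0,0,0,0.0008,0.038,0,0,0,0,0,0.0008,0.044,0,0,0,0,0,0.0008,0.044,0,0,0,0,0,0.0008,0.044,0,0,0,0]'

```text
clock: 6.83
eef_pos: [0.5523, -0.1779, 0.16]
tcp_rot: [-3.138, 0.107, -0.003]
ft_force: [0.4, -0.4, -0.7]
width: 0.266
```

```bash
python3 look.py 5
```

```text
6.8333 0.2656026783040897 [ 0.55229    -0.17794844  0.16003287] [ 0.39 -0.35 -0.7 ] [-0.08 -0.04  0.01] [-0.03  0.38 -0.22 -0.   -0.97  1.54]
shift mm [-1.   1.1 -0. ] turn [-0.12 -0.12  0.09]
foot [ 0.55251521 -0.17774818  0.05503331] (np.float64(318.7491291461771), np.float64(282.6483557675775)) cap (np.float64(317.97632899552514), np.float64(285.993733796768))
foot [ 0.55251521 -0.17774818  0.05503331] (np.float64(350.1629845897667), np.float64(198.14929206936347)) cap (np.float64(350.17491616694633), np.float64(199.04727603338827))
```

View pics/c5.png

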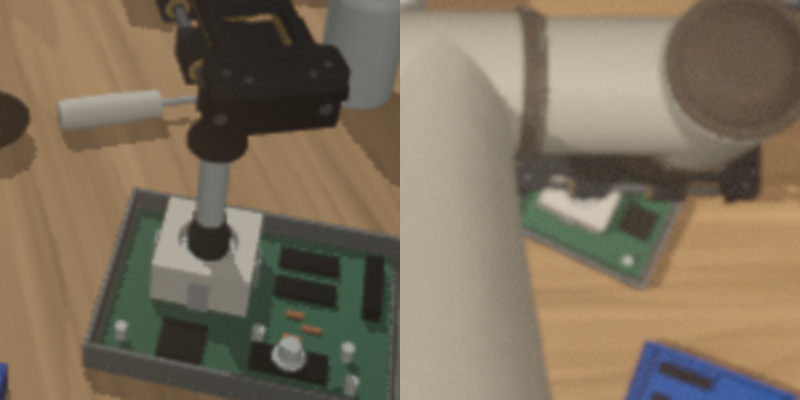

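Foot sits centred over the capsule. Now I press in small steps.

Emit:
step_arm --motion '[-0.0007,0.0008,0.002,0,0,0,0,-0.0007,0.0008,0.004,0,0,0,0,-0.0007,0.0008,0.006,0,0,0,0,-0.0007,0.0008,0.007,0,0,0,0,-0.0007,0.0008,0.008,0,0,0,0,-0.0007,0.0008,0.009,0,0,0,0,-0.0007,0.0008,0.01,0,0,0,0]'

```text
clock: 7.52
eef_pos: [0.5524, -0.1798, 0.1535]
tcp_rot: [-3.139, 0.107, -0.008]
ft_force: [-3.6, 3.1, 16.4]
width: 0.262
```

Emit:
step_arm --motion '[0,0,0.001,0,0,0,0,0,0,0.002,0,0,0,0,0,0,0.003,0,0,0,0]'

```text
clock: 7.77
eef_pos: [0.5529, -0.1798, 0.1503]
tcp_rot: [-3.139, 0.108, -0.012]
ft_force: [-1.9, 3.1, 9.3]
width: 0.266
```

Emit:
step_arm --motion '[0,0,0.001,0,0,0,0,0,0,0.002,0,0,0,0,0,0,0.003,0,0,0,0]'

```text
clock: 8.02
eef_pos: [0.5513, -0.1794, 0.1438]
tcp_rot: [-3.137, 0.11, -0.004]
ft_force: [0.5, 1.2, -1.6]
width: 0.266
```

Emit:
step_arm --motion '[0,0,0.001,0,0,0,0,0,0,0.002,0,0,0,0]'

```text
clock: 8.18
eef_pos: [0.5508, -0.1793, 0.1413]
tcp_rot: [-3.137, 0.109, -0.0]
ft_force: [-0.7, 1.4, 5.2]
width: 0.264
```

Emit:
step_arm --motion '[0,0,0.001,0,0,0,0,0,0,0.002,0,0,0,0]'

```text
clock: 8.35
eef_pos: [0.5512, -0.1794, 0.1412]
tcp_rot: [-3.138, 0.108, -0.002]
ft_force: [-4.0, 2.9, 13.7]
width: 0.264
```

Emit:
step_arm --motion '[0,0,0.001,0,0,0,0,0,0,0.001,0,0,0,0]'

```text
clock: 8.52
eef_pos: [0.5512, -0.1794, 0.1412]
tcp_rot: [-3.138, 0.108, -0.003]
ft_force: [-4.4, 2.8, 13.5]
width: 0.265
```

Emit:
step_arm --motion '[0,0,0.001,0,0,0,0,0,0,0.002,0,0,0,0,0,0,0.002,0,0,0,0]'

```text
clock: 8.77
eef_pos: [0.5517, -0.1795, 0.1412]
tcp_rot: [-3.139, 0.106, -0.005]
ft_force: [-6.4, 4.0, 21.9]
width: 0.262
```

```bash
python3 look.py 6
```

```text
8.7667 0.26200153284825867 [ 0.5516569  -0.1795037   0.14115179] [-6.42  4.02 21.94] [1.44 2.27 0.  ] [-0.04  0.4  -0.24 -0.   -0.93  1.54]
shift mm [-0.5 -0.5 -0. ] turn [-0.04 -0.18  0.12]
foot [ 0.55199695 -0.17945188  0.03615235] (np.float64(317.9809520963279), np.float64(290.6551686028283)) cap (np.float64(317.97632899552514), np.float64(285.993733796768))
foot [ 0.55199695 -0.17945188  0.03615235] (np.float64(349.4914670419325), np.float64(199.3939423638272)) cap (np.float64(350.17491616694633), np.float64(199.04727603338827))
```

View pics/c6.png

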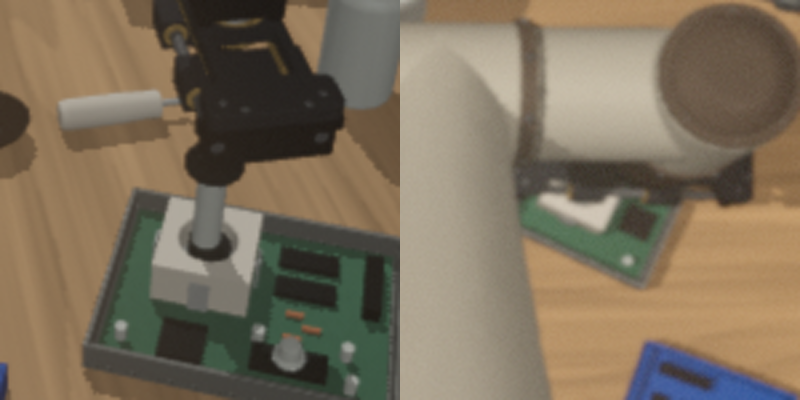

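The foot is inside the recess (side crop 210,240). The height stays at 0.1412 while the force rises to 22 N, so the capsule is bottomed. I lift off straight.

Emit:
step_arm --motion '[0,0,-0.005,0,0,0,0,0,0,-0.015,0,0,0,0,0,0,-0.03,0,0,0,0,0,0,-0.055,0,0,0,0,0,0,-0.08,0,0,0,0,0,0,-0.1,0,0,0,0,0,0,-0.1,0,0,0,0,0,0,-0.1,0,0,0,0]'

```text
clock: 9.53
eef_pos: [0.5513, -0.1795, 0.2372]
tcp_rot: [-3.137, 0.11, -0.006]
ft_force: [-0.0, 0.1, -1.5]
width: 0.264
```

```bash
python3 look.py 7; python3 - <<'E'
from h import *
p=shot('side')
P=pts(p)
d=np.hypot(P[...,0]-REC[0],P[...,1]-REC[1])
print('inside',np.nanpercentile(P[d<.011][:,2],[10,50,90]),'rim',np.nanmedian(P[(d>.026)&(d<.032)&(P[...,2]>.03)][:,2]))
a=cv2.resize(p['img'][265:325,290:350],(600,600),interpolation=cv2.INTER_CUBIC);cv2.imwrite('pics/c7b.png',a)
E
```

```text
9.5333 0.26442420497973884 [ 0.55131181 -0.17946163  0.23719081] [-0.05  0.09 -1.53] [-0.05  0.01 -0.06] [-0.04  0.31 -0.11 -0.   -1.14  1.54]
shift mm [-0.1 -0.5  0. ] turn [-0.17 -0.2  -0.01]
foot [ 0.55169798 -0.17917634  0.13219191] (np.float64(322.00377542668855), np.float64(251.16634676582083)) cap (np.float64(317.97632899552514), np.float64(285.993733796768))
foot [ 0.55169798 -0.17917634  0.13219191] (np.float64(356.83917484249764), np.float64(193.68023995983214)) cap (np.float64(350.17491616694633), np.float64(199.04727603338827))
inside [0.03307512 0.1433932  0.18175645] rim 0.32715666901696494
```

View pics/c7.png

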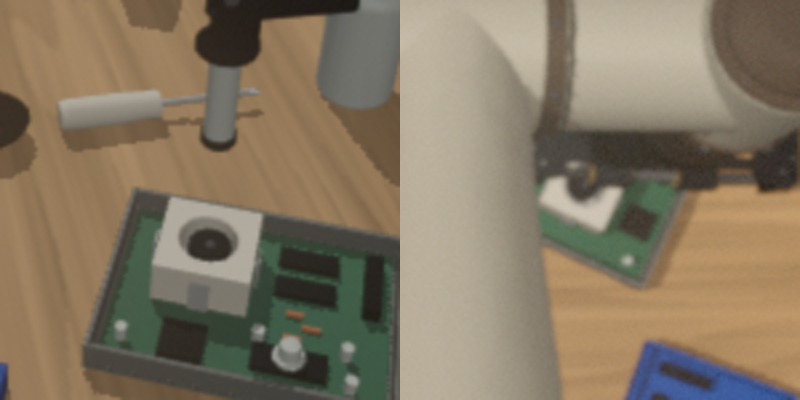

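View pics/c7b.png

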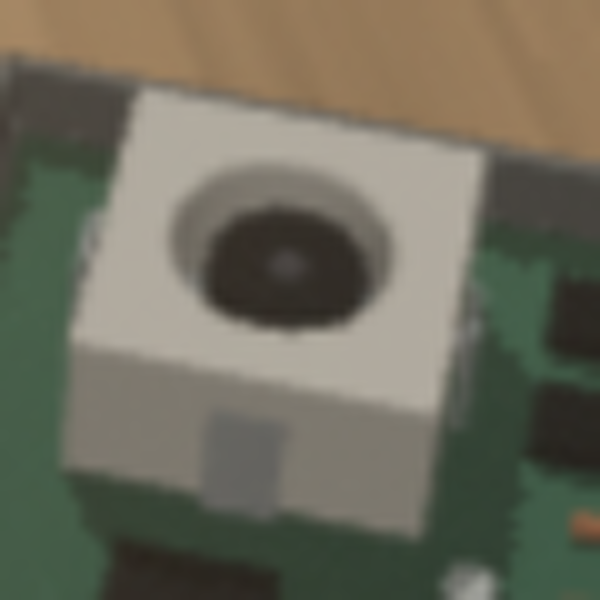

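The capsule (side crop 210,242) now sits below the rim, level and centred (depth about 0.033). I return to the pre-insertion pose.

```bash
python3 - <<'E'
from h import *
G=np.array([.57096,.2231,.11557])
RGm=R.from_rotvec([3.0307494,-0.10629135,0.75495369]).as_matrix()
say(G-.12*RGm[:,2],RGm)
E
```

```text
shift mm [ -63.5 -402.8   14.5] turn [-0.14 28.09 -0.03]
```

Emit:
step_arm --motion '[-0.0635,-0.4028,0.0145,-0.14,28.09,-0.03,0,-0.0635,-0.4028,0.0145,-0.14,28.09,-0.03,0,-0.0635,-0.4028,0.0145,-0.14,28.09,-0.03,0,-0.0635,-0.4028,0.0145,-0.14,28.09,-0.03,0,-0.0635,-0.4028,0.0145,-0.14,28.09,-0.03,0,-0.0635,-0.4028,0.0145,-0.14,28.09,-0.03,0,-0.0635,-0.4028,0.0145,-0.14,28.09,-0.03,0,-0.0635,-0.4028,0.0145,-0.14,28.09,-0.03,0,-0.0635,-0.4028,0.0145,-0.14,28.09,-0.03,0,-0.0635,-0.4028,0.0145,-0.14,28.09,-0.03,0,-0.0635,-0.4028,0.0145,-0.14,28.09,-0.03,0,-0.0635,-0.4028,0.0145,-0.14,28.09,-0.03,0]'

```text
clock: 10.68
eef_pos: [0.5157, 0.2337, 0.2223]
tcp_rot: [3.032, -0.09, 0.762]
ft_force: [0.7, 0.2, -1.4]
width: 0.263
```

Emit:
step_arm --motion '[0,0,0,0,0,0,0,0,0,0,0,0,0,0,0,0,0,0,0,0,0,0,0,0,0,0,0,0]'

```text
clock: 11.02
eef_pos: [0.5156, 0.2252, 0.2226]
tcp_rot: [3.028, -0.108, 0.759]
ft_force: [0.4, -0.2, -0.7]
width: 0.262
```

```bash
cat > look2.py <<'E'
from h import *
import sys
n=sys.argv[1]
G=np.array([.57096,.2231,.11557])
RGm=R.from_rotvec([3.0307494,-0.10629135,0.75495369]).as_matrix()
s=ctrl.get_state();print(s['clock'],s['width'],s['eef_pos'],s['ft_force'].round(2),s['moment'].round(2))
say(G-.12*RGm[:,2],RGm);say(G,RGm)
p=shot('side','s'+n);q=shot('top','t'+n)
f=s['eef_pos']+.105*R.from_rotvec(s['tcp_rot']).apply([0,0,1])
print([(proj(c,f),proj(c,MOUTH)) for c in(p,q)])
a=p['img'];b=q['img']
a=cv2.resize(a[60:210,200:350],(400,400),interpolation=cv2.INTER_CUBIC);b=cv2.resize(b[120:270,120:270],(400,400),interpolation=cv2.INTER_CUBIC)
cv2.imwrite(f'pics/c{n}.png',np.hstack([a,b]))
E
python3 look2.py 8
python3 -c "
import cv2,numpy as np
o=[cv2.resize(cv2.imread(f'pics/s{k}.png')[100:180,240:310],(400,457),interpolation=cv2.INTER_CUBIC) for k in(3,8)]
cv2.imwrite('pics/cmp.png',np.hstack(o))"
```

```text
11.0167 0.2622928652736923 [0.51564812 0.22516001 0.2225773 ] [ 0.36 -0.18 -0.66] [-0.01  1.12 -0.04]
shift mm [-1.3 -1.8  0.4] turn [ 0.12 -0.17 -0.05]
shift mm [ -1.7  -2.  120.4] turn [ 0.12 -0.17 -0.05]
[((np.float64(276.00870468575914), np.float64(144.8558905315834)), (np.float64(283.37084289441754), np.float64(158.64437999130692))), ((np.float64(185.58666583171325), np.float64(193.3214860188712)), (np.float64(189.1106296050545), np.float64(187.91663570945735)))]
```

View pics/cmp.png

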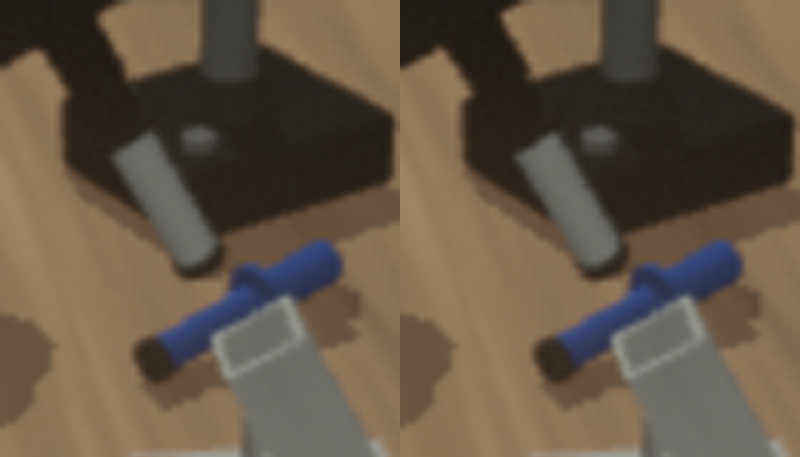

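View pics/c8.png

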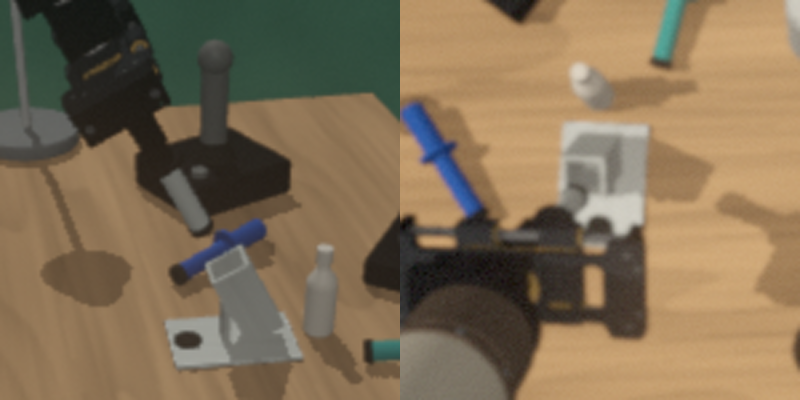

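Picture pair before and after: foot at crop (195,265) vs (600,265), the same to about 2 mm. So the pusher did not shift in the grip. I correct the residual, then start inserting.

Emit:
step_arm --motion '[-0.0013,-0.0018,0.005,0.12,-0.17,-0.05,0,-0.0013,-0.0018,0.015,0.12,-0.17,-0.05,0,-0.0013,-0.0018,0.025,0.12,-0.17,-0.05,0,-0.0013,-0.0018,0.033,0.12,-0.17,-0.05,0,-0.0013,-0.0018,0.035,0.12,-0.17,-0.05,0,-0.0013,-0.0018,0.035,0.12,-0.17,-0.05,0]'

```text
clock: 11.62
eef_pos: [0.5313, 0.2265, 0.1907]
tcp_rot: [3.031, -0.105, 0.754]
ft_force: [0.1, -1.2, -1.7]
width: 0.263
```

```bash
python3 look2.py 9
```

```text
11.6167 0.26282586130849006 [0.53133905 0.22653061 0.19069847] [ 0.12 -1.21 -1.74] [0.16 1.14 0.03]
shift mm [ -0.1   0.7 -35. ] turn [-0.    0.02  0.05]
shift mm [-0.1  0.7 85. ] turn [-0.    0.02  0.05]
[((np.float64(281.6017244584544), np.float64(155.4695594568907)), (np.float64(283.37084289441754), np.float64(158.64437999130692))), ((np.float64(187.85597002423177), np.float64(189.15245394985365)), (np.float64(189.1106296050545), np.float64(187.91663570945735)))]
```

View pics/c9.png

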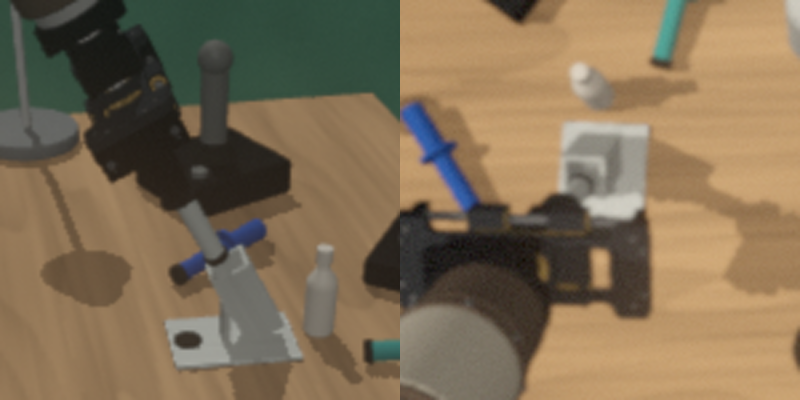

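The foot (side crop 217,252) is right at the mouth, entering cleanly. I push on along the axis in stages.

Emit:
step_arm --motion '[0,0.0007,0.007,0,0,0,0,0,0.0007,0.017,0,0,0,0,0,0.0007,0.027,0,0,0,0,0,0.0007,0.035,0,0,0,0,0,0.0007,0.04,0,0,0,0]'

```text
clock: 12.13
eef_pos: [0.5501, 0.2258, 0.1562]
tcp_rot: [3.032, -0.103, 0.757]
ft_force: [0.3, 0.4, -1.5]
width: 0.268
```

Emit:
step_arm --motion '[0,0,0.01,0,0,0,0,0,0,0.02,0,0,0,0,0,0,0.03,0,0,0,0,0,0,0.037,0,0,0,0,0,0,0.04,0,0,0,0,0,0,0.04,0,0,0,0]'

```text
clock: 12.63
eef_pos: [0.5692, 0.2241, 0.1209]
tcp_rot: [3.032, -0.104, 0.757]
ft_force: [0.6, -0.3, -1.9]
width: 0.264
```

```bash
python3 look2.py 10
```

```text
12.6333 0.26358301752509655 [0.56920235 0.22405126 0.12092713] [ 0.61 -0.29 -1.88] [-0.04  1.21 -0.  ]
shift mm [  -0.8    0.7 -114.4] turn [-0.09 -0.06  0.07]
shift mm [-0.9  0.8  5.6] turn [-0.09 -0.06  0.07]
[((np.float64(295.2061853838552), np.float64(178.0060592735887)), (np.float64(283.37084289441754), np.float64(158.64437999130692))), ((np.float64(194.5137837061817), np.float64(179.24118810673448)), (np.float64(189.1106296050545), np.float64(187.91663570945735)))]
```

View pics/c10.png

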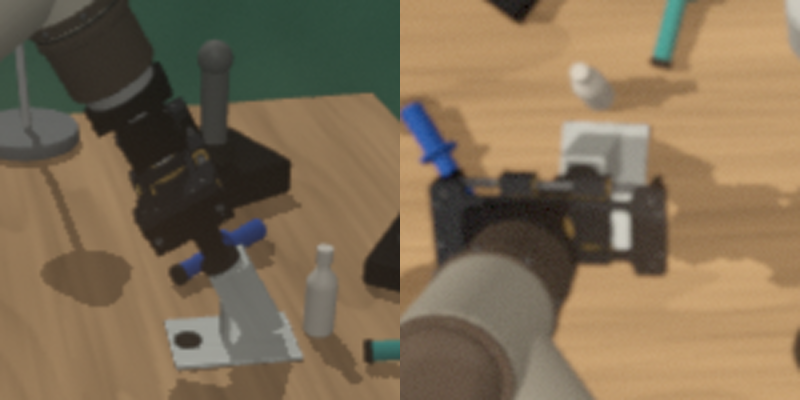

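Collar is almost on the mouth (side crop 220,262) and there is no contact force. About 5.5 mm remain.

Emit:
step_arm --motion '[-0.0008,0.0007,0.002,-0.09,-0.06,0.07,0,-0.0008,0.0007,0.004,-0.09,-0.06,0.07,0,-0.0008,0.0007,0.0055,-0.09,-0.06,0.07,0,-0.0008,0.0007,0.0055,-0.09,-0.06,0.07,0]'

```text
clock: 13.07
eef_pos: [0.5709, 0.2238, 0.116]
tcp_rot: [3.031, -0.106, 0.756]
ft_force: [0.8, 0.1, -0.5]
width: 0.264
```

```bash
python3 look2.py 11
```

```text
13.0667 0.26388340751299527 [0.57089698 0.22376008 0.11603002] [ 0.84  0.06 -0.49] [0.18 0.9  0.07]
shift mm [-1.000e-01  6.000e-01 -1.195e+02] turn [-0.03 -0.03  0.02]
shift mm [-0.1  0.7  0.5] turn [-0.03 -0.03  0.02]
[((np.float64(295.76633412635556), np.float64(179.61274739344103)), (np.float64(283.37084289441754), np.float64(158.64437999130692))), ((np.float64(195.03830094634156), np.float64(178.98047228977455)), (np.float64(189.1106296050545), np.float64(187.91663570945735)))]
```

Emit:
step_arm --motion '[0,0.0005,0.001,0,0,0,0,0,0.0005,0.002,0,0,0,0,0,0.0005,0.002,0,0,0,0]'

```text
clock: 13.42
eef_pos: [0.5712, 0.2234, 0.1155]
tcp_rot: [3.031, -0.104, 0.759]
ft_force: [-7.8, 1.0, 9.0]
width: 0.26
```

Emit:
step_arm --motion '[0,0,-0.001,0,0,0,1,0,0,-0.001,0,0,0,1,0,0,-0.001,0,0,0,1,0,0,-0.001,0,0,0,1,0,0,-0.001,0,0,0,1,0,0,-0.001,0,0,0,1,0,0,-0.001,0,0,0,1,0,0,-0.001,0,0,0,1,0,0,-0.001,0,0,0,1,0,0,-0.001,0,0,0,1]'

```text
clock: 14.25
eef_pos: [0.571, 0.223, 0.1149]
tcp_rot: [3.031, -0.106, 0.755]
ft_force: [0.5, 1.3, 0.3]
width: 0.932
```

The collar seated with 12 N of reaction, and the jaws are open. I back off along the axis.

Emit:
step_arm --motion '[0,0,-0.01,0,0,0,1,0,0,-0.03,0,0,0,1,0,0,-0.06,0,0,0,1,0,0,-0.09,0,0,0,1,0,0,-0.12,0,0,0,1,0,0,-0.15,0,0,0,1,0,0,-0.18,0,0,0,1,0,0,-0.18,0,0,0,1,0,0,-0.18,0,0,0,1]'

```text
clock: 15.0
eef_pos: [0.4865, 0.2301, 0.2762]
tcp_rot: [3.034, -0.105, 0.76]
ft_force: [0.3, -0.4, -0.9]
width: 1.004
```

Emit:
step_arm --motion '[-0.1,0,-0.06,0,0,0,1,-0.1,0,-0.06,0,0,0,1,-0.1,0,-0.06,0,0,0,1,-0.1,0,-0.06,0,0,0,1,-0.1,0,-0.06,0,0,0,1,-0.1,0,-0.06,0,0,0,1]'

```text
clock: 15.5
eef_pos: [0.3708, 0.2366, 0.2792]
tcp_rot: [3.03, -0.106, 0.753]
ft_force: [0.3, -0.8, -0.4]
width: 1.001
```

```bash
python3 look2.py 12; python3 - <<'E'
from h import *
import pickle
D=pickle.load(open('d0.pkl','rb'))
p=shot('side','s13');q=shot('top','t13')
P=pts(q);d=np.hypot(P[...,0]-REC[0],P[...,1]-REC[1])
print('top: inside',np.nanpercentile(P[d<.012][:,2],[5,50,95]),'rim',np.nanmedian(P[(d>.025)&(d<.032)][:,2]))
P=pts(p);d=np.hypot(P[...,0]-REC[0],P[...,1]-REC[1])
print('side: inside',np.nanpercentile(P[d<.012][:,2],[5,50,95]),'rim',np.nanmedian(P[(d>.025)&(d<.032)][:,2]))
m=p['img'][130:210,245:345];o=D['side']['img'][130:210,245:345]
a=cv2.resize(np.vstack([o,m]),(400,640)[:1]+(600,),interpolation=cv2.INTER_CUBIC)
b=cv2.resize(q['img'],(400,300));b=np.vstack([b,cv2.resize(q['img'][150:240,300:420],(400,300),interpolation=cv2.INTER_CUBIC)])
cv2.imwrite('pics/c13.png',np.hstack([a,b]))
E
```

```text
15.5 1.0011475478366707 [0.37075779 0.23664228 0.27917624] [ 0.34 -0.75 -0.43] [0.08 0.92 0.  ]
shift mm [100.6  -0.5 118.5] turn [0.07 0.04 0.04]
shift mm [100.7  -0.7 238.5] turn [0.07 0.04 0.04]
[((np.float64(214.77313156914215), np.float64(126.46336711365993)), (np.float64(283.37084289441754), np.float64(158.64437999130692))), ((np.float64(174.67185581321684), np.float64(255.70288244591467)), (np.float64(189.1106296050545), np.float64(187.91663570945735)))]
top: inside [0.03156908 0.03421825 0.03749029] rim 0.04024692978636368
side: inside [0.03222934 0.0333002  0.03496769] rim 0.039327632397438195
```

View pics/c13.png

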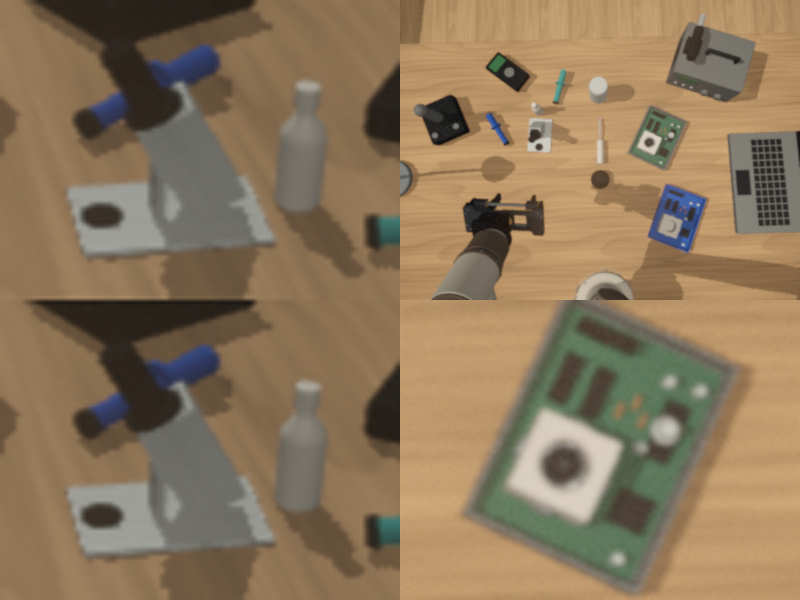

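The pusher sits exactly as at the start (left, before above after). The capsule top is 6 mm below the rim in both cameras and the bystanders are unmoved. I let the arm settle and hand in.

Emit:
step_arm --motion '[0,0,0,0,0,0,1,0,0,0,0,0,0,1,0,0,0,0,0,0,1,0,0,0,0,0,0,1]'

```text
clock: 16.03
eef_pos: [0.3708, 0.2367, 0.2799]
tcp_rot: [3.031, -0.107, 0.755]
ft_force: [-0.0, 0.4, 1.2]
width: 1.0
```

```bash
python3 -c "
from plant import ctrl
print(ctrl.close_job())"
```

```text
the job is handed in; nothing more can be done
None
```

The capsule is pressed home and the pusher is back in its holder; I handed the job in at about 16 s of the 51 s allowed, and it reports no verdict.

I drew the black-handled pusher out along its sloping axis and pressed the capsule straight down with it. The highest wrist force I read while pressing was about 22 N, at a firm stop. I then put the pusher back until its collar seated, with about 12 N of reaction, and backed the gripper away.

**Last checks:**
- **Capsule:** its top measures about 6 mm below the rim in both cameras, and it looks level and centred.
- **Pusher:** the picture of it in the holder looks the same as the one taken at the start.
- **Bystanders:** by eye, none of them moved in the final pictures; I did not measure them again.

**Disagreement:** at the stop, the foot height worked out from the arm pose was 36 mm, against 34 mm expected. That is within calibration and grip error, and the depth images show the capsule fully home.

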